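# Try the tube warmer's cover, free its catch if caught, and hold it open

## Robot

A 7-joint arm with a two-finger parallel gripper is mounted at the origin on the work surface. World frame = base frame: x ahead of the robot, y to its left, z up, the work surface at z = 0. Lengths are in mm, angles in rad, forces in N, time in s.
With the tool pointing down it reaches from about 400 to 875 mm from the base axis. Payload 4.4 kg.
Tool frame: the origin (TCP) lies at the very end of the fingers, on their centre line; the grasp point (between the pads) lies 19 mm behind it; y points along the fingers, x is the direction in which the jaws open and shut, and the axes are right-handed (so a half turn about y gives the same grasp; the last joint's range is limited). The gripper opens to 85 mm and grips with 20 to 120 N. Pads are 22 mm wide; open, the fingers measure 114 mm over their backs; the gripper's body (76 mm by 85 mm) begins 54 mm behind the grasp point. The pads swing forward as they close: fully open they stand 13 mm farther back than shut.
Start: joints at [1.085, 0.628, 0.038, 1.517, -0.027, 0.996, -0.02], TCP at [264.954, -593.563, 231.313] pointing down, gripper open.
Joint ranges: [-3.06, 3.06], [-0.37, 2.12], [-1.25, 1.32], [0.18, 2.47], [-1.1, 4.24], [0.23, 1.98], [-2.94, 2.94]. Speed limits (rad/s): [2.57, 2.57, 3.14, 3.14, 3.14, 3.14, 3.14].

## Interface

Orientations are given as [roll, pitch, yaw] about the fixed x, y, z axes, in that order (R = Rz(yaw) Ry(pitch) Rx(roll)).
In Python, from cell import readout, eyes, finish_job gives the robot as it stands. The module is installed in compiled form; this text tells all that it offers.
- The arm moves only by the tool apply_moves, never from a script. Its argument "commands" is a list that holds one entry, the list of rows, each a list of 6 numbers: the shift along the tool's x, y, z in units of 0.04 m (1.0 is 0.04 m), then the turn, a rotation vector about the tool's x, y, z in units of 5 degrees (1.0 is 5 degrees). A call has 1 to 8 rows; each row shifts and turns the pose as measured when the row begins, along the tool's axes as they then stand; what a row does not reach is not made up. A row lasts 1/12 s, in which the tool goes at most 41.7 mm and 7.16 degrees, less where a joint would pass 70% of its speed; a pose out of reach is approached as far as the arm can. A call with a number of a shift or a turn outside -1 to 1 is refused whole. A call with a gripper value outside its range is refused whole. "claw" is the finger opening in mm, from 0 to 85.4, set as the call begins (left out, the last holds). The fingers move at their own pace and stop on an object; the grip force is fixed at half the most. Time passes only in rows, so rows that do not move let the fingers close. It gives the time, the measured TCP pose, the force and the opening at its end, in the units of the state.
- readout.read_state(): the state, without advancing time (a new reading comes with each control period).
- eyes.get_image(name): name is "side" or "top" or "wrist"; returns a dict with "image" (480x640x3 uint8, red, green, blue), "mtx" (3x3 intrinsics, pixels), "rvec" (rotation vector, rad) and "tvec" (3), from world to camera coordinates, as OpenCV has them. Camera axes: x right, y down, z forward; pixel columns grow to the right and rows downward; lengths in mm; the calibration is good to about 2 mm. A picture is of the moment at which its call begins. There is no depth.
- finish_job(): hands the job in, once; it reports no verdict.
The state is a dict: "clock": time; "qpos": joint angles; "qd": joint speeds; "tau": joint torques, N m; "eef_pos": TCP position; "tool_rot": TCP orientation; "force": force on the tool from outside, world axes, zero at the start; "torque": the same for the moment, N m; "width": finger opening in mm.
Only numpy, scipy, OpenCV 4.12 (cv2) and the standard library are available. Lean on these libraries where they do the work, as an engineer would, in place of code of your own. Each camera call takes 0.05 s, during which the arm holds its last target. There are 200 camera calls.

## Task

Hold the cover of the tube warmer open for a colleague. First, before moving the slide catch, try to lift the cover (there is a tab at its front) to feel whether it is caught; if it is, slide the catch on the deck beside it outwards, away from the cover, to free it. Raise the cover to about 60 degrees and finish while still gripping it there (it falls shut if let go), without disturbing the things around it.

Things in the scene. Friction and masses are not known exactly. Their poses are not given: they have to be found in the camera images.
- warmer: fixed white bench-top tube warmer, 190 (x) x 250 (y) x 90 mm high, somewhere ahead of the robot, turned up to 0.35 rad. Origin under its centre; its x points to its rear, its front faces -x, its y to its left. Its top is a hinged grey cover (on the right, spanning y -124 to +39 mm, 18 mm thick) and, left of the cover, a flat deck at 90 mm height that carries the slide catch
- cover (a joint): opening angle of the cover, rad: 0 shut, 1.35 at its stop. Hinged along the warmer's rear; the front rises and swings back. The cover weighs about 0.3 kg and falls shut from any angle. If caught, it lifts about 0.04 rad (about 7 mm at the tab) and then stops firmly; if not caught it just comes up. Whether it is caught cannot be seen
- cover_hinge (a point): point on the cover's hinge line, midway along it, 91 mm above the table: (85, -42.5, 91) mm in the warmer's frame. Hinge line along the warmer's y; the point turns with the cover
- tab (a point): grey pull tab at the middle of the cover's front edge, standing out before the warmer: 44 mm long (x), 18 wide (y), 14 thick; this point at its centre, 185 mm before the hinge line and 8 mm above it when shut, 99 mm above the table. Turns with the cover. Nothing lies below it. Pinched across its width from above, it pivots between the pads as the cover swings
- catch_grip (a point): grip point of the slide catch: a grey upright grip, 14 mm (x) x 20 mm (y) x 30 mm high, top 31 mm above the deck, this point 22 mm above the deck (112 mm above the table), at (-30, 80) mm in the warmer's frame when the catch is in. The deck around it is flat; the cover's edge is 31 mm from the grip's side
- catch (a joint): position of the slide catch, m: 0 in (toward the cover), 0.022 fully out. It slides along the warmer's +y (away from the cover), takes about 2.5 N, and stays where it is left. Fully out, the cover is surely free
- reagent_bottle: loose white round bottle, 54 mm across, 110 mm tall, left of or behind-left of the warmer; origin under its centre
- marker_pen: loose black pen, 135 x 13 x 13 mm, lying flat front-left of the warmer; origin under its centre, x along it
- slide_box: loose flat box, 52 x 87 x 32 mm, at the warmer's front right; origin under its centre
- beaker: loose clear beaker, 68 mm across, 85 mm tall, on the left of the table; origin under its centre
- mouse: loose black round computer mouse, 62 mm across, 34 mm tall; origin under its centre
- tip_box: loose grey box with a clear top, 120 x 85 x 65 mm, on the far left; origin under its centre
- tube_rack: fixed white tube rack, 100 x 200 mm, 67 mm tall with tubes, on the right of the table; origin under its centre

How it is judged:
By the outcome, as a careful person would: the job done as asked, in the order asked, and still so for the second after the job is handed in, while the arm keeps its last pose, push and grip.
It also fails if it takes over 53 s, if anything falls off the work surface, if the arm or the gripper's body presses on something with over 40 N, if the wrist force passes 120 N, or if a joint passes its speed limit or range.

## Working session

There is one attempt and no reset: what is moved stays moved. The work goes in short steps, Python scripts to look and compute and a tool call to move; the robot and the scene stay as the last step left them, time stands still between calls to the robot, and variables do not carry over. Pictures are saved under pics/ and viewed, about 8 in all and at most 12, crops included, and the job is handed in when it is done.

Besides the shell and the picture viewer there is one more tool, called after "Call:" as name(argument=value, ...), one argument or row to a line, values as JSON. apply_moves: Moves the arm, as the interface text tells. Shifts and turns lie within -1 to 1; 1 stands for 0.04 m of shift or 5 degrees of turn. Its arguments: {"type":"object","properties":{"commands":{"type":"array"},"claw":{"type":"number"}},"required":["commands"]}

```bash
mkdir -p pics; cat > h.py <<'E'
import numpy as np, cv2
from cell import readout, eyes, finish_job
from scipy.spatial.transform import Rotation as R
def shot(n,f):
    d=eyes.get_image(n); cv2.imwrite('pics/'+f,d['image'][:,:,::-1]); np.savez('pics/'+f+'.npz',**{k:np.array(d[k],float) for k in('mtx','rvec','tvec')}); return d
def cal(f): return np.load('pics/'+f+'.npz')
def proj(c,P): return cv2.projectPoints(np.array(P,float).reshape(-1,3),c['rvec'],c['tvec'],c['mtx'],None)[0].reshape(-1,2)
def back(c,uv,z):
    M=cv2.Rodrigues(c['rvec'])[0]; C=-M.T@c['tvec'].ravel()
    d=M.T@np.linalg.inv(c['mtx'])@np.array([*uv,1.]); return C+d*(z-C[2])/d[2]
E
python3 - <<'E'
from h import *
shot('top','t1.png'); shot('side','s1.png')
s=readout.read_state(); print(s)
for f in('t1.png','s1.png'):
    c=cal(f); M=cv2.Rodrigues(c['rvec'])[0]; print(-M.T@c['tvec'].ravel(), M[2])
E
```

```text
{'clock': 0.1, 'qpos': array([ 1.08519809,  0.62926787,  0.03843073,  1.51826745, -0.02699469,
        0.99632699, -0.02000813]), 'qd': array([-0.00043105, -0.00106821,  0.00011151, -0.00229945, -0.00068116,
        0.00061703,  0.00062024]), 'tau': array([ 4.44885576e-03, -5.64528751e+01,  1.23116311e+00, -1.93971705e+01,
        1.12747896e-02,  5.43614093e-03,  5.48794537e-05]), 'eef_pos': array([ 264.72548405, -593.02460558,  230.47175666]), 'tool_rot': array([-1.57081129,  0.00175208, -1.15099198]), 'force': array([ 0.20337457, -0.82283295,  1.07764517]), 'torque': array([-0.00966   , -0.02148734, -0.03464486]), 'width': 85.56459382094268}
[ 275.26070859   43.37007747 1266.83125333] [ 0.17730649  0.01496704 -0.98404187]
[250.45146356 771.66535116 891.84676596] [ 0.21687749 -0.65596373 -0.72296317]
```

View pics/t1.png

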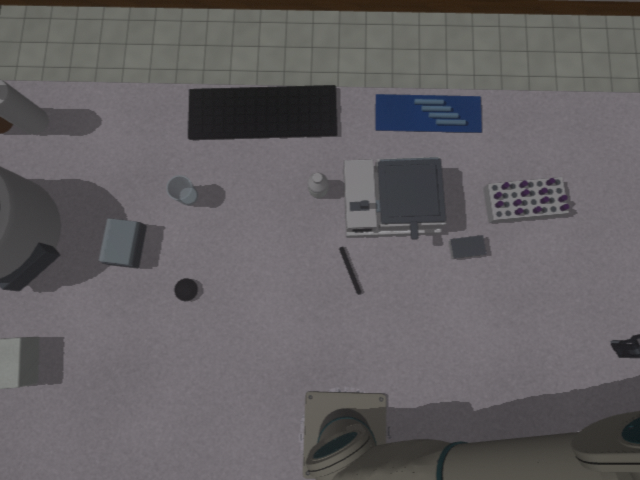

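View pics/s1.png

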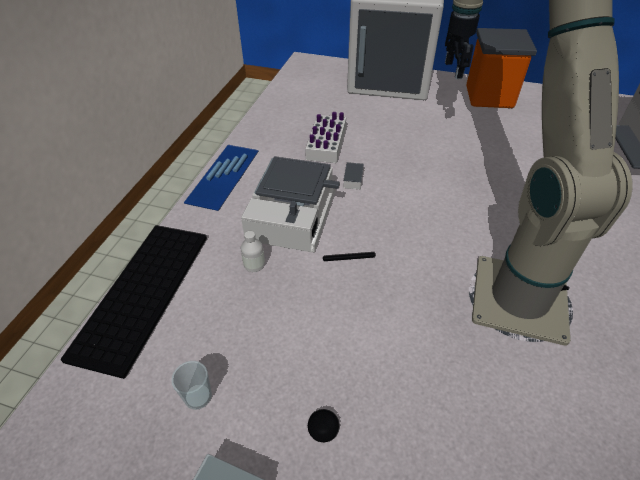

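The top view shows the warmer at about (395,197), the tab near (414,231), the catch grip near (361,205), the slide box at (468,247) and the pen at (351,270). I'll zoom in on the warmer.

```bash
python3 - <<'E'
import cv2,numpy as np
a=cv2.resize(cv2.imread('pics/t1.png')[145:265,300:500],None,fx=4,fy=4,interpolation=cv2.INTER_CUBIC)
cv2.imwrite('pics/c1.png',a)
b=cv2.resize(cv2.imread('pics/s1.png')[145:265,230:380],None,fx=5,fy=5,interpolation=cv2.INTER_CUBIC)
cv2.imwrite('pics/c2.png',b)
E
```

```text
(no output)
```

View pics/c1.png

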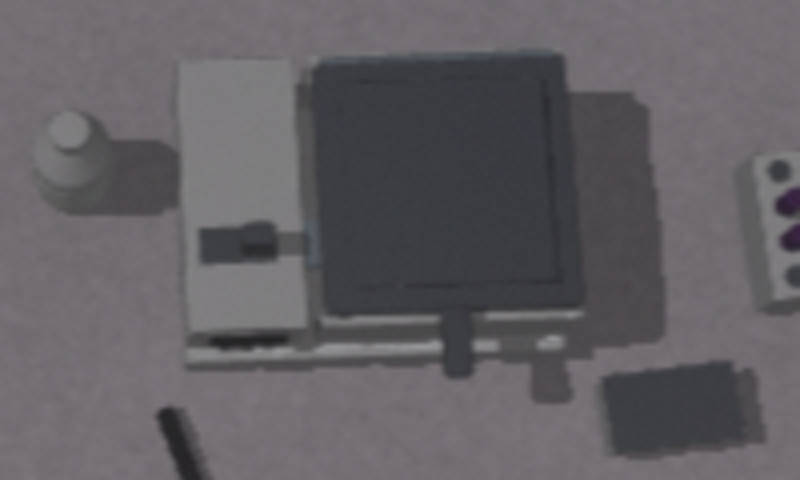

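View pics/c2.png

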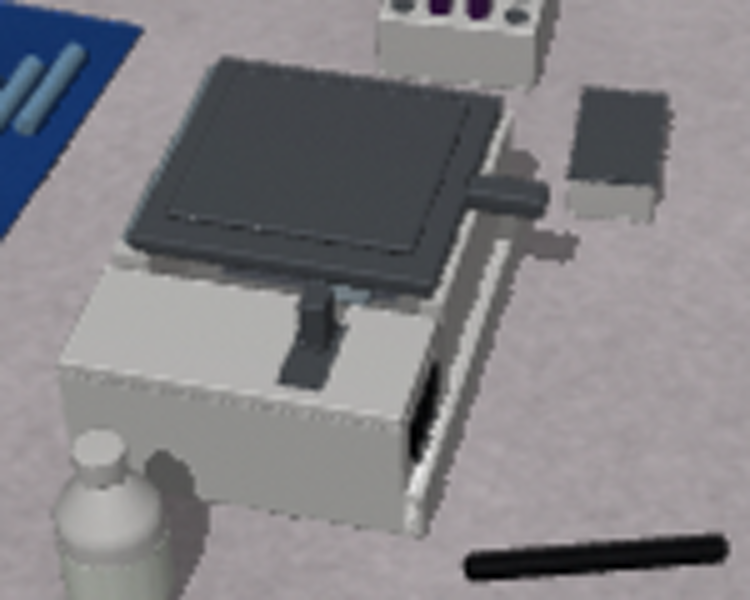

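```bash
cat > fit.py <<'E'
from h import *
from scipy.optimize import least_squares
t,s=cal('t1.png'),cal('s1.png')
T=[((-95,125,90),(187,333)),((95,125,90),(180,62)),((-122,-42.5,104),(458,377)),((-30,80,121),(260,232))]
S=[((-95,125,90),(403,415)),((95,125,90),(62,362)),((-122,-42.5,99),(548,200)),((-30,80,121),(319,287))]
uvT=np.array([(300+u/4,145+v/4) for _,(u,v) in T]); uvS=np.array([(230+u/5,145+v/5) for _,(u,v) in S])
def W(p,P): return np.c_[R.from_euler('z',p[2]).apply(np.array(P,float))+[p[0],p[1],0]]
f=lambda p: np.r_[(proj(t,W(p,[a for a,_ in T]))-uvT).ravel(),(proj(s,W(p,[a for a,_ in S]))-uvS).ravel()]
r=least_squares(f,[600,-100,0],loss='soft_l1'); p=r.x
if __name__=='__main__':
    print(p,'\n',f(p).reshape(-1,2).round(1))
    print('tab',W(p,[(-100,-42.5,99)]),'catch',W(p,[(-30,80,112)]),'hinge',W(p,[(85,-42.5,91)]))
    print('box',back(t,(300+675/4,145+408/4),32), 'bottle',back(t,(300+70/4,145+130/4),110))
E
python3 fit.py
```

```text
[ 6.05296156e+02 -1.14233022e+02  4.69426850e-02] 
 [[ 0.3  3. ]
 [-0.1 -1. ]
 [ 0.4  0.1]
 [-0.2 -0.2]
 [ 3.2  0.7]
 [-1.5 -1.8]
 [ 0.2 -0. ]
 [-0.8  0.5]]
tab [[ 507.40064757 -161.3787483    99.        ]] catch [[571.57516802 -35.72891373 112.        ]] hinge [[ 692.19685055 -152.69754073   91.        ]]
box [ 481.46010654 -316.39932459   32.        ] bottle [637.80327188  84.20862845 110.        ]
```

```bash
cat > plan.py <<'E'
from h import *
def rows(wps,ypr=None,first=None):
    """wps: list of (pos,rotation R). prints rows from current pose through waypoints"""
    s=readout.read_state(); P=s['eef_pos'] if first is None else first[0]; Q=R.from_euler('xyz',s['tool_rot']) if first is None else first[1]
    for p,q in wps:
        d=Q.inv().apply(np.array(p)-P)/40; w=(Q.inv()*q).as_rotvec(degrees=True)/5
        print(np.r_[d,w].round(2).tolist()); P,Q=np.array(p),q
def interp(p,q,n,s=None):
    s=readout.read_state(); P=s['eef_pos']; Q=R.from_euler('xyz',s['tool_rot']); w=(Q.inv()*q).as_rotvec()
    return [(P+(np.array(p)-P)*k/n,Q*R.from_rotvec(w*k/n)) for k in range(1,n+1)]
yaw0=0.047
def down(tilt=0): # tool down, jaws along warmer y; tilt (deg) with the cover's opening
    return R.from_euler('z',yaw0)*R.from_euler('y',tilt,degrees=True)*R.from_euler('xyz',[-np.pi/2,0,-np.pi/2])
E
python3 - <<'E'
from plan import *
rows(interp((505,-162,190),down(),16))
from fit import t
for uv in((325,312),(583,308),(563,55),(313,60)): print(back(t,(300+uv[0]/4,145+uv[1]/4),109).round(1))
E
```

```text
[-0.46, 0.06, 0.62, 0.0, 0.27, -0.0]
[-0.48, 0.06, 0.61, 0.0, 0.27, -0.0]
[-0.49, 0.06, 0.6, 0.0, 0.27, -0.0]
[-0.5, 0.06, 0.58, 0.0, 0.27, -0.0]
[-0.52, 0.06, 0.57, 0.0, 0.27, -0.0]
[-0.53, 0.06, 0.56, 0.0, 0.27, -0.0]
[-0.54, 0.06, 0.55, 0.0, 0.27, -0.0]
[-0.56, 0.06, 0.53, 0.0, 0.27, -0.0]
[-0.57, 0.06, 0.52, 0.0, 0.27, -0.0]
[-0.58, 0.06, 0.51, 0.0, 0.27, -0.0]
[-0.59, 0.06, 0.49, 0.0, 0.27, -0.0]
[-0.6, 0.06, 0.48, 0.0, 0.27, -0.0]
[-0.61, 0.06, 0.47, 0.0, 0.27, -0.0]
[-0.63, 0.06, 0.45, 0.0, 0.27, -0.0]
[-0.64, 0.06, 0.44, 0.0, 0.27, -0.0]
[-0.65, 0.06, 0.42, 0.0, 0.27, -0.0]
[523.9 -78.2 109. ]
[ 530.3 -238.6  109. ]
[ 695.2 -228.9  109. ]
[688.2 -69.6 109. ]
```

Call:
apply_moves(
  commands=[
    [[-0.46, 0.04, 0.62, 0, 0.27, 0], [-0.48, 0.04, 0.61, 0, 0.27, 0], [-0.49, 0.04, 0.6, 0, 0.27, 0], [-0.5, 0.04, 0.58, 0, 0.27, 0], [-0.52, 0.05, 0.57, 0, 0.27, 0], [-0.53, 0.05, 0.56, 0, 0.27, 0], [-0.54, 0.05, 0.55, 0, 0.27, 0], [-0.56, 0.05, 0.53, 0, 0.27, 0]],
  ],
  claw=50,
)

```text
clock: 0.77
eef_pos: [382.6, -377.0, 211.0]
tool_rot: [-1.579, 0.001, -1.365]
force: [1.1, 0.2, -0.1]
width: 49.8
```

Call:
apply_moves(
  commands=[
    [[-0.57, 0.06, 0.52, 0, 0.27, 0], [-0.58, 0.06, 0.51, 0, 0.27, 0], [-0.59, 0.06, 0.49, 0, 0.27, 0], [-0.6, 0.06, 0.48, 0, 0.27, 0], [-0.61, 0.06, 0.47, 0, 0.27, 0], [-0.63, 0.06, 0.45, 0, 0.27, 0], [-0.64, 0.06, 0.44, 0, 0.27, 0], [-0.65, 0.06, 0.42, 0, 0.27, 0]],
  ],
)

```text
clock: 1.43
eef_pos: [512.4, -152.8, 188.1]
tool_rot: [-1.583, 0.002, -1.564]
force: [0.1, -0.3, -0.5]
width: 50.3
```

```bash
python3 - <<'E'
from plan import *
rows(interp((504,-162,170),down(),4))
E
```

```text
[0.06, 0.11, -0.05, 0.04, -0.12, -0.01]
[0.06, 0.11, -0.05, 0.04, -0.12, -0.01]
[0.06, 0.11, -0.05, 0.04, -0.12, -0.01]
[0.06, 0.11, -0.05, 0.04, -0.12, -0.01]
```

Call:
apply_moves(
  commands=[
    [[0.06, 0.1, -0.05, 0.04, -0.12, 0], [0.06, 0.1, -0.05, 0.04, -0.12, 0], [0.06, 0.1, -0.05, 0.04, -0.12, 0], [0.06, 0.1, -0.05, 0.04, -0.12, 0], [0, 0, 0, 0, 0, 0]],
  ],
)

```text
clock: 1.85
eef_pos: [507.3, -153.6, 169.0]
tool_rot: [-1.568, 0.007, -1.505]
force: [-0.4, 0.6, -0.3]
width: 49.8
```

```bash
python3 - <<'E'
from fit import *
shot('wrist','w1.png'); c=cal('w1.png'); print(readout.read_state()['eef_pos'])
print(proj(c,W(p,[(-122,-33.5,106),(-122,-51.5,106),(-78,-33.5,106),(-78,-51.5,106),(-30,80,121)])).round())
E
```

```text
[ 507.52097413 -153.78911823  169.38646296]
[[316. 293.]
 [345. 294.]
 [317. 225.]
 [348. 226.]
 [ 92. 137.]]
```

View pics/w1.png

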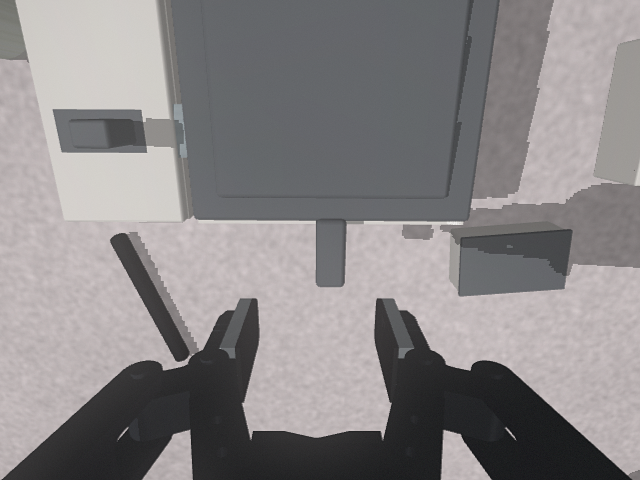

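The tab appears at (316–346, 219–287), about 6 px nearer the warmer than predicted. The catch top is at about (88,134). I'll back-project both points for corrected positions.

```bash
sed -i 's/yaw0=0.047/yaw0=0.06/' plan.py; python3 - <<'E'
from plan import *
c=cal('w1.png')
for n,uv,z in(('tab',(331,253),106),('tabfront',(330.5,287),106),('catch',(88.5,134),121),('cFL',(195,219),105),('cFR',(470,219),105),('box',(515,262),32)): print(n,back(c,uv,z).round(1))
q=down()
rows(interp((505.5,-161.5,140),q,3)); print()
rows([((505.5,-161.5,86),q)],first=(np.array([505.5,-161.5,140.]),q))
E
```

```text
tab [ 512.2 -160.8  106. ]
tabfront [ 489.9 -162.3  106. ]
catch [573.  -34.1 121. ]
cFL [527.5 -80.3 105. ]
cFR [ 538.4 -239.4  105. ]
box [ 486.6 -315.1   32. ]
[0.06, 0.24, -0.02, -0.01, 0.02, -0.03]
[0.06, 0.24, -0.02, -0.01, 0.02, -0.03]
[0.06, 0.24, -0.02, -0.01, 0.02, -0.03]

[0.0, 1.35, -0.0, 0.0, 0.0, 0.0]
```

Call:
apply_moves(
  commands=[
    [[0.06, 0.3, -0.01, 0, 0.02, -0.03], [0.06, 0.3, -0.01, 0, 0.02, -0.03], [0.06, 0.3, -0.01, 0, 0.02, -0.03], [0, 0.3, 0, 0, 0, 0], [0, 0.3, 0, 0, 0, 0], [0, 0.3, 0, 0, 0, 0], [0, 0.25, 0, 0, 0, 0]],
  ],
)

```text
clock: 2.48
eef_pos: [507.7, -171.2, 88.3]
tool_rot: [-1.559, -0.006, -1.527]
force: [-0.6, -0.3, -0.4]
width: 50.3
```

```bash
python3 - <<'E'
from plan import *
print(readout.read_state()['eef_pos'])
rows(interp((507,-161.5,83),down(),2))
shot('wrist','w2.png')
E
```

```text
[ 507.68405794 -171.15502674   88.30672209]
[-0.12, 0.07, -0.0, -0.07, -0.09, 0.04]
[-0.12, 0.07, -0.0, -0.07, -0.09, 0.04]
```

View pics/w2.png

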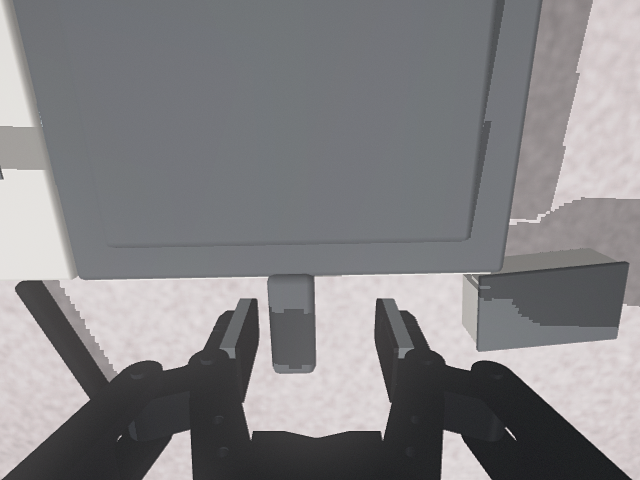

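The tab (270–315, 275–372) is between the pads (250–380). It sits about 10 mm to the left, which matches the measured pose. I'll centre on it, then close.

Call:
apply_moves(
  commands=[
    [[-0.12, 0.07, 0, -0.07, -0.09, 0.04], [-0.12, 0.07, 0, -0.07, -0.09, 0.04], [0, 0, 0, 0, 0, 0]],
  ],
)

```text
clock: 2.78
eef_pos: [505.7, -162.1, 80.7]
tool_rot: [-1.576, 0.002, -1.513]
force: [-0.1, 0.8, -0.4]
width: 49.9
```

Call:
apply_moves(
  commands=[
    [[0, 0, 0, 0, 0, 0], [0, 0, 0, 0, 0, 0], [0, 0, 0, 0, 0, 0], [0, 0, 0, 0, 0, 0], [0, 0, 0, 0, 0, 0], [0, 0, 0, 0, 0, 0]],
  ],
  claw=5,
)

```text
clock: 3.28
eef_pos: [506.6, -161.6, 82.3]
tool_rot: [-1.574, 0.001, -1.511]
force: [-0.2, 0.3, -2.0]
width: 16.9
```

Call:
apply_moves(
  commands=[
    [[0, -0.06, 0, 0, 0, 0], [0, -0.06, 0, 0, 0, 0], [0, -0.06, 0, 0, 0, 0], [0, -0.06, 0, 0, 0, 0]],
  ],
)

```text
clock: 3.62
eef_pos: [507.3, -161.5, 91.1]
tool_rot: [-1.573, 0.001, -1.51]
force: [4.8, -1.4, -19.8]
width: 16.9
```

Call:
apply_moves(
  commands=[
    [[0, -0.06, 0, 0, 0, 0], [0, -0.06, 0, 0, 0, 0]],
  ],
)

```text
clock: 3.78
eef_pos: [507.4, -161.5, 93.3]
tool_rot: [-1.574, 0.001, -1.51]
force: [7.5, -1.5, -29.8]
width: 16.5
```

At the tab the cover's weight is only about 1.5 N. The pull has risen to 30 N after about 10 mm, so the cover is caught. I'll lower it, release, and go to the catch.

Call:
apply_moves(
  commands=[
    [[0, 0.07, 0, 0, 0, 0], [0, 0.07, 0, 0, 0, 0], [0, 0.07, 0, 0, 0, 0], [0, 0.04, 0, 0, 0, 0]],
  ],
)

```text
clock: 4.12
eef_pos: [506.6, -161.6, 82.9]
tool_rot: [-1.575, 0.001, -1.51]
force: [-1.8, 0.6, 0.8]
width: 16.7
```

Call:
apply_moves(
  commands=[
    [[0, 0, 0, 0, 0, 0], [0, 0, 0, 0, 0, 0], [0, 0, 0, 0, 0, 0], [0, 0, 0, 0, 0, 0]],
  ],
  claw=50,
)

```text
clock: 4.45
eef_pos: [507.2, -161.8, 84.7]
tool_rot: [-1.573, 0.001, -1.511]
force: [0.4, 0.2, -0.1]
width: 50.1
```

Call:
apply_moves(
  commands=[
    [[0, -0.4, 0, 0, 0, 0], [0, -0.5, 0, 0, 0, 0], [0, -0.5, 0, 0, 0, 0], [0, -0.5, 0, 0, 0, 0], [0, -0.5, 0, 0, 0, 0], [0, -0.4, 0, 0, 0, 0], [0, 0, 0, 0, 0, 0]],
  ],
)

```text
clock: 5.03
eef_pos: [506.9, -161.9, 202.0]
tool_rot: [-1.575, 0.001, -1.512]
force: [-0.4, -0.1, 0.0]
width: 50.3
```

```bash
python3 - <<'E'
from plan import *
rows(interp((573,-35,170),down(),6))
E
```

```text
[-0.51, 0.13, 0.31, 0.01, -0.0, -0.0]
[-0.51, 0.13, 0.31, 0.01, -0.0, -0.0]
[-0.51, 0.13, 0.31, 0.01, -0.0, -0.0]
[-0.51, 0.13, 0.31, 0.01, -0.0, -0.0]
[-0.51, 0.13, 0.31, 0.01, -0.0, -0.0]
[-0.51, 0.13, 0.31, 0.01, -0.0, -0.0]
```

Call:
apply_moves(
  commands=[
    [[-0.51, 0.13, 0.31, 0, 0, 0], [-0.51, 0.13, 0.31, 0, 0, 0], [-0.51, 0.13, 0.31, 0, 0, 0], [-0.51, 0.13, 0.31, 0, 0, 0], [-0.51, 0.13, 0.31, 0, 0, 0], [-0.51, 0.13, 0.31, 0, 0, 0], [0, 0, 0, 0, 0, 0], [0, 0, 0, 0, 0, 0]],
  ],
  claw=36,
)

```text
clock: 5.7
eef_pos: [576.2, -32.2, 168.5]
tool_rot: [-1.573, -0.001, -1.517]
force: [-1.0, -0.9, 0.3]
width: 36.1
```

```bash
python3 - <<'E'
from plan import *
s=readout.read_state();print(s['eef_pos'],s['tool_rot'])
shot('wrist','w3.png'); c=cal('w3.png'); print(proj(c,[[573,-34.5,121]]))
rows(interp((573,-34.5,120),down(),4))
E
```

```text
[576.23143374 -32.21309932 168.48550443] [-1.57279037e+00 -5.13341159e-04 -1.51734840e+00]
[[321.42604639 275.5417518 ]]
[0.02, 0.3, -0.02, 0.01, -0.02, -0.0]
[0.02, 0.3, -0.02, 0.01, -0.02, -0.0]
[0.02, 0.3, -0.02, 0.01, -0.02, -0.0]
[0.02, 0.3, -0.02, 0.01, -0.02, -0.0]
```

View pics/w3.png

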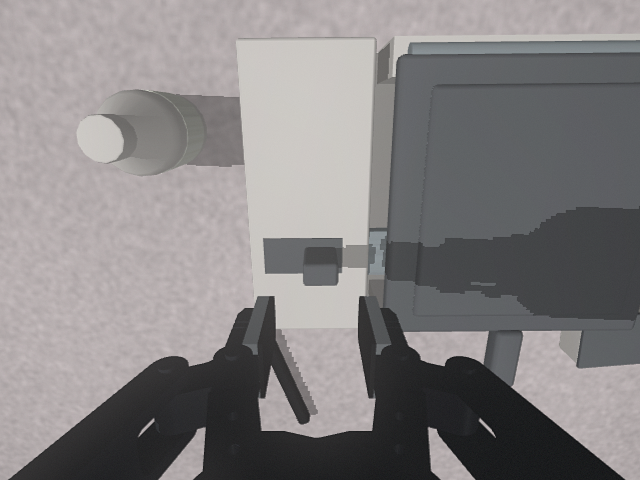

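The grip top is at about (304–337, 260–285), within 2 mm of the prediction and between the jaws (270–365). I'll descend on it.

Call:
apply_moves(
  commands=[
    [[0.02, 0.3, -0.01, 0.01, -0.02, 0], [0.02, 0.3, -0.01, 0.01, -0.02, 0], [0.01, 0.3, 0, 0, 0, 0], [0, 0.3, 0, 0, 0, 0], [0, 0.3, 0, 0, 0, 0], [0, 0.2, 0, 0, 0, 0]],
  ],
)

```text
clock: 6.25
eef_pos: [574.8, -40.3, 100.1]
tool_rot: [-1.567, -0.003, -1.521]
force: [0.3, -0.5, -0.6]
width: 35.9
```

```bash
python3 - <<'E'
from plan import *
rows(interp((575,-34,97),down(),1))
E
```

```text
[-0.16, 0.08, 0.01, -0.04, -0.12, 0.03]
```

Call:
apply_moves(
  commands=[
    [[-0.14, 0.05, 0, 0, 0, 0], [0, 0, 0, 0, 0, 0]],
  ],
)

```text
clock: 6.42
eef_pos: [572.7, -36.4, 96.4]
tool_rot: [-1.571, -0.003, -1.524]
force: [-0.0, 0.7, -0.1]
width: 35.9
```

Call:
apply_moves(
  commands=[
    [[0, 0, 0, 0, 0, 0], [0, 0, 0, 0, 0, 0], [0, 0, 0, 0, 0, 0], [0, 0, 0, 0, 0, 0], [0, 0, 0, 0, 0, 0]],
  ],
  claw=10,
)

```text
clock: 6.83
eef_pos: [572.5, -34.7, 97.2]
tool_rot: [-1.57, -0.002, -1.522]
force: [0.2, 1.7, -4.7]
width: 19.0
```

Call:
apply_moves(
  commands=[
    [[-0.1, 0, 0, 0, 0, 0], [-0.1, 0, 0, 0, 0, 0], [-0.1, 0, 0, 0, 0, 0], [-0.1, 0, 0, 0, 0, 0], [-0.08, 0, 0, 0, 0, 0]],
  ],
)

```text
clock: 7.25
eef_pos: [571.6, -19.3, 97.2]
tool_rot: [-1.57, -0.007, -1.525]
force: [1.3, -2.4, -3.9]
width: 18.5
```

Call:
apply_moves(
  commands=[
    [[-0.1, 0, 0, 0, 0, 0], [-0.1, 0, 0, 0, 0, 0], [-0.08, 0, 0, 0, 0, 0]],
  ],
)

```text
clock: 7.5
eef_pos: [571.1, -12.7, 97.2]
tool_rot: [-1.57, -0.015, -1.527]
force: [1.8, -12.5, -6.6]
width: 18.4
```

The catch travelled 22 mm and then stopped firmly at 12.5 N, so it is fully out. I'll release and go back to the tab.

Call:
apply_moves(
  commands=[
    [[0.02, 0, 0, 0, 0, 0], [0, 0, 0, 0, 0, 0], [0, 0, 0, 0, 0, 0], [0, 0, 0, 0, 0, 0]],
  ],
  claw=34,
)

```text
clock: 7.83
eef_pos: [572.2, -10.4, 98.7]
tool_rot: [-1.567, -0.012, -1.527]
force: [-0.1, 0.4, -0.5]
width: 34.4
```

Call:
apply_moves(
  commands=[
    [[0, -0.4, 0, 0, 0, 0], [0, -0.5, 0, 0, 0, 0], [0, -0.5, 0, 0, 0, 0], [0, -0.4, 0, 0, 0, 0], [0, -0.2, 0, 0, 0, 0], [0, 0, 0, 0, 0, 0]],
  ],
)

```text
clock: 8.33
eef_pos: [571.9, -3.1, 182.7]
tool_rot: [-1.567, -0.006, -1.522]
force: [-0.0, -0.2, 0.3]
width: 33.6
```

```bash
python3 - <<'E'
from plan import *
rows(interp((507,-161.5,150),down(),8))
shot('wrist','w4.png')
E
```

```text
[0.48, 0.1, -0.23, -0.01, -0.02, 0.01]
[0.48, 0.1, -0.23, -0.01, -0.02, 0.01]
[0.48, 0.1, -0.23, -0.01, -0.02, 0.01]
[0.48, 0.1, -0.23, -0.01, -0.02, 0.01]
[0.48, 0.1, -0.23, -0.01, -0.02, 0.01]
[0.48, 0.1, -0.23, -0.01, -0.02, 0.01]
[0.48, 0.1, -0.23, -0.01, -0.02, 0.01]
[0.48, 0.1, -0.23, -0.01, -0.02, 0.01]
```

View pics/w4.png

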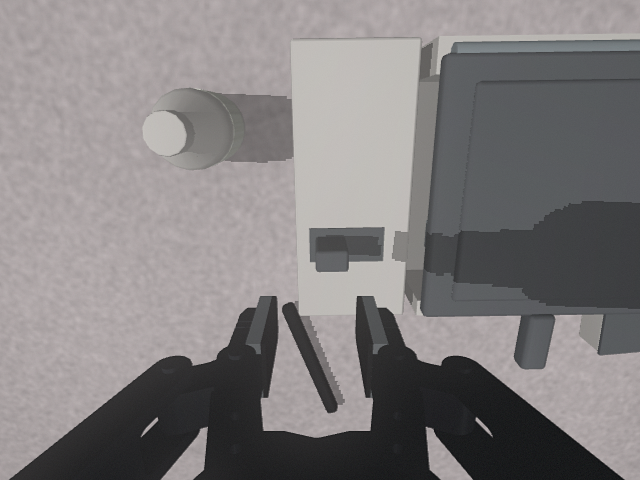

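The grip at (332,255) has moved left in its slot, and the tongue has been pulled clear of the cover. Returning to the tab.

Call:
apply_moves(
  commands=[
    [[0.48, 0.08, -0.23, 0, 0, 0], [0.48, 0.08, -0.23, 0, 0, 0], [0.48, 0.08, -0.23, 0, 0, 0], [0.48, 0.08, -0.23, 0, 0, 0], [0.48, 0.08, -0.23, 0, 0, 0], [0.48, 0.08, -0.23, 0, 0, 0], [0.48, 0.08, -0.23, 0, 0, 0], [0.2, 0.05, -0.1, 0, 0, 0]],
  ],
  claw=50,
)

```text
clock: 9.05
eef_pos: [506.4, -146.4, 149.2]
tool_rot: [-1.576, 0.002, -1.51]
force: [-0.6, -0.1, -0.1]
width: 49.8
```

Call:
apply_moves(
  commands=[
    [[0, 0, 0, 0, 0, 0], [0, 0, 0, 0, 0, 0]],
  ],
)

```text
clock: 9.22
eef_pos: [504.3, -147.7, 147.3]
tool_rot: [-1.58, 0.003, -1.515]
force: [-0.3, 0.0, 0.7]
width: 50.1
```

```bash
python3 - <<'E'
from plan import *
rows(interp((506,-161.5,120),down(),4))
E
```

```text
[0.09, 0.17, 0.01, 0.03, -0.01, -0.01]
[0.09, 0.17, 0.01, 0.03, -0.01, -0.01]
[0.09, 0.17, 0.01, 0.03, -0.01, -0.01]
[0.09, 0.17, 0.01, 0.03, -0.01, -0.01]
```

Call:
apply_moves(
  commands=[
    [[0.08, 0.17, 0.01, 0.03, 0, 0], [0.08, 0.17, 0.01, 0.03, 0, 0], [0.08, 0.17, 0, 0, 0, 0], [0.06, 0.17, 0, 0, 0, 0], [0, 0, 0, 0, 0, 0]],
  ],
)

```text
clock: 9.63
eef_pos: [508.4, -154.9, 116.7]
tool_rot: [-1.572, 0.006, -1.507]
force: [0.3, -0.3, 0.2]
width: 50.1
```

```bash
python3 - <<'E'
from plan import *
rows(interp((506,-161.5,83),down(),4))
E
```

```text
[0.04, 0.21, -0.02, 0.0, 0.01, -0.02]
[0.04, 0.21, -0.02, 0.0, 0.01, -0.02]
[0.04, 0.21, -0.02, 0.0, 0.01, -0.02]
[0.04, 0.21, -0.02, 0.0, 0.01, -0.02]
```

Call:
apply_moves(
  commands=[
    [[0.04, 0.21, -0.02, 0, 0, 0], [0.04, 0.21, -0.02, 0, 0, 0], [0.04, 0.21, -0.01, 0, 0, 0], [0.04, 0.19, 0, 0, 0, 0], [0, 0, 0, 0, 0, 0], [0, 0, 0, 0, 0, 0]],
  ],
)

```text
clock: 10.13
eef_pos: [506.6, -160.9, 79.1]
tool_rot: [-1.574, 0.007, -1.506]
force: [-0.2, 0.7, 0.3]
width: 50.1
```

Call:
apply_moves(
  commands=[
    [[0, 0, 0, 0, 0, 0], [0, 0, 0, 0, 0, 0], [0, 0, 0, 0, 0, 0], [0, 0, 0, 0, 0, 0], [0, 0, 0, 0, 0, 0], [0, 0, 0, 0, 0, 0]],
  ],
  claw=5,
)

```text
clock: 10.63
eef_pos: [506.6, -161.5, 79.8]
tool_rot: [-1.573, 0.006, -1.507]
force: [1.2, -0.6, -2.1]
width: 17.0
```

```bash
cat > arc.py <<'E'
from plan import *
import sys
f=R.from_euler('z',yaw0); H=np.array([696.8,-149.7,91]); G0=f.apply([-190,0,8])+H
def grip(s):
    Q=R.from_euler('xyz',s['tool_rot']); return s['eef_pos']-19*Q.apply([0,1,0])
def theta(s):
    g=f.inv().apply(grip(s)-H); return np.degrees(np.arctan2(g[2],-g[0])-np.arctan2(8,190)), np.hypot(g[0],g[2]), g[1]
def pose(th,k=0.4):
    q=down(k*th); return H+f.apply(R.from_euler('y',th,degrees=True).apply([-190,0,8]))+19*q.apply([0,1,0]), q
if __name__=='__main__':
    s=readout.read_state(); t,r,y=theta(s); print('theta %.1f r %.1f y %.1f force %s width %.1f t %.1f'%(t,r,y,s['force'].round(1),s['width'],s['clock']))
    e=float(sys.argv[1]); n=int(sys.argv[2]); rows([pose(t+(e-t)*k/n) for k in range(1,n+1)])
E
python3 arc.py 14 8
```

```text
theta -0.1 r 190.7 y -0.5 force [ 1.2 -0.6 -2.1] width 17.0 t 10.6
[-0.01, -0.15, 0.02, -0.11, 0.05, -0.07]
[0.0, -0.15, 0.01, -0.14, -0.0, 0.0]
[-0.0, -0.15, 0.01, -0.14, 0.0, 0.0]
[0.0, -0.15, 0.01, -0.14, -0.0, -0.0]
[-0.0, -0.14, 0.01, -0.14, 0.0, 0.0]
[0.0, -0.14, 0.02, -0.14, -0.0, 0.0]
[-0.0, -0.14, 0.02, -0.14, -0.0, 0.0]
[-0.0, -0.14, 0.02, -0.14, 0.0, 0.0]
```

Call:
apply_moves(
  commands=[
    [[0, -0.15, 0.01, -0.14, 0, 0], [0, -0.15, 0.01, -0.14, 0, 0], [0, -0.15, 0.01, -0.14, 0, 0], [0, -0.15, 0.01, -0.14, 0, 0]],
  ],
)

```text
clock: 10.97
eef_pos: [508.1, -161.4, 102.9]
tool_rot: [-1.625, 0.006, -1.507]
force: [2.3, -0.3, -4.7]
width: 17.1
```

```bash
python3 arc.py 23 8
```

```text
theta 6.9 r 190.6 y -0.4 force [ 2.3 -0.3 -4.7] width 17.1 t 11.0
[-0.01, -0.16, 0.03, -0.09, 0.05, -0.07]
[-0.0, -0.16, 0.02, -0.16, 0.0, -0.0]
[0.0, -0.16, 0.02, -0.16, -0.0, 0.0]
[-0.0, -0.16, 0.03, -0.16, 0.0, 0.0]
[-0.0, -0.16, 0.03, -0.16, 0.0, -0.0]
[0.0, -0.16, 0.03, -0.16, -0.0, -0.0]
[0.0, -0.16, 0.04, -0.16, 0.0, 0.0]
[-0.0, -0.16, 0.04, -0.16, -0.0, 0.0]
```

The cover passes the earlier stop with only about 5 N, so it is free. Continuing the arc.

Call:
apply_moves(
  commands=[
    [[0, -0.16, 0.03, -0.16, 0, 0], [0, -0.16, 0.02, -0.16, 0, 0], [0, -0.16, 0.02, -0.16, 0, 0], [0, -0.16, 0.03, -0.16, 0, 0], [0, -0.16, 0.03, -0.16, 0, 0], [0, -0.16, 0.03, -0.16, 0, 0], [0, -0.16, 0.04, -0.16, 0, 0]],
  ],
)

```text
clock: 11.55
eef_pos: [518.5, -160.7, 145.6]
tool_rot: [-1.734, 0.006, -1.507]
force: [0.7, -0.5, -4.9]
width: 16.9
```

```bash
python3 arc.py 38 8
```

```text
theta 20.3 r 190.3 y -0.4 force [ 0.7 -0.5 -4.9] width 16.9 t 11.6
[-0.01, -0.18, 0.05, 0.07, 0.06, -0.06]
[0.0, -0.18, 0.05, -0.18, -0.0, -0.0]
[-0.0, -0.17, 0.05, -0.18, 0.0, 0.0]
[0.0, -0.17, 0.05, -0.18, -0.0, -0.0]
[-0.0, -0.17, 0.06, -0.18, 0.0, -0.0]
[-0.0, -0.17, 0.06, -0.18, -0.0, 0.0]
[0.0, -0.17, 0.07, -0.18, 0.0, 0.0]
[-0.0, -0.17, 0.07, -0.18, 0.0, -0.0]
```

Call:
apply_moves(
  commands=[
    [[0, -0.18, 0.05, -0.1, 0, 0], [0, -0.18, 0.05, -0.15, 0, 0], [0, -0.17, 0.05, -0.15, 0, 0], [0, -0.17, 0.05, -0.15, 0, 0], [0, -0.17, 0.06, -0.15, 0, 0], [0, -0.17, 0.06, -0.15, 0, 0], [0, -0.17, 0.07, -0.15, 0, 0]],
  ],
)

```text
clock: 12.13
eef_pos: [540.4, -159.3, 187.0]
tool_rot: [-1.835, 0.005, -1.507]
force: [-0.5, -1.0, -6.4]
width: 17.1
```

```bash
python3 arc.py 51 8
```

```text
theta 34.6 r 190.0 y -0.3 force [-0.5 -1.  -6.4] width 17.1 t 12.1
[-0.01, -0.16, 0.07, 0.1, 0.06, -0.05]
[-0.0, -0.15, 0.07, -0.16, 0.0, -0.0]
[-0.0, -0.15, 0.07, -0.16, 0.0, 0.0]
[0.0, -0.15, 0.07, -0.16, 0.0, 0.0]
[0.0, -0.15, 0.08, -0.16, -0.0, -0.0]
[0.0, -0.15, 0.08, -0.16, 0.0, -0.0]
[-0.0, -0.15, 0.08, -0.16, -0.0, 0.0]
[-0.0, -0.14, 0.09, -0.16, 0.0, 0.0]
```

Call:
apply_moves(
  commands=[
    [[0, -0.16, 0.07, -0.1, 0, 0], [0, -0.15, 0.07, -0.15, 0, 0], [0, -0.15, 0.07, -0.15, 0, 0], [0, -0.15, 0.07, -0.15, 0, 0], [0, -0.15, 0.08, -0.15, 0, 0], [0, -0.15, 0.08, -0.15, 0, 0], [0, -0.15, 0.08, -0.15, 0, 0]],
  ],
)

```text
clock: 12.72
eef_pos: [565.9, -157.8, 216.6]
tool_rot: [-1.948, 0.006, -1.509]
force: [-1.4, -1.1, -5.0]
width: 16.8
```

```bash
python3 arc.py 60 6
```

```text
theta 46.7 r 189.6 y -0.3 force [-1.4 -1.1 -5. ] width 16.8 t 12.7
[-0.01, -0.17, 0.09, 0.41, 0.05, -0.06]
[-0.0, -0.15, 0.09, -0.18, 0.0, 0.0]
[0.0, -0.15, 0.1, -0.18, -0.0, -0.0]
[-0.0, -0.15, 0.1, -0.18, 0.0, 0.0]
[-0.0, -0.15, 0.1, -0.18, 0.0, -0.0]
[-0.0, -0.14, 0.11, -0.18, -0.0, -0.0]
```

Call:
apply_moves(
  commands=[
    [[0, -0.15, 0.09, -0.05, 0, 0], [0, -0.15, 0.09, -0.1, 0, 0], [0, -0.15, 0.1, -0.1, 0, 0], [0, -0.15, 0.1, -0.1, 0, 0], [0, -0.15, 0.1, -0.1, 0, 0], [0, -0.13, 0.1, -0.1, 0, 0], [0, 0, 0, 0, 0, 0]],
  ],
)

```text
clock: 13.3
eef_pos: [591.1, -156.2, 236.0]
tool_rot: [-2.031, 0.007, -1.512]
force: [-1.8, 0.5, -0.2]
width: 16.8
```

```bash
python3 - <<'E'
from arc import *
s=readout.read_state(); print(theta(s),s['force'])
shot('side','s5.png'); c=cal('s5.png'); t=theta(s)[0]
print(proj(c,[H+f.apply(R.from_euler('y',a,degrees=True).apply([-163,81.5,0])) for a in (50,55,60,65,70)]).round(1))
shot('top','t5.png')
a=cv2.imread('pics/s5.png')[100:280,200:400]; a=cv2.resize(a,None,fx=3,fy=3,interpolation=cv2.INTER_CUBIC); cv2.imwrite('pics/c5.png',a)
E
```

```text
(np.float64(56.54678993865203), np.float64(189.05910857000657), np.float64(-0.3000162080981549)) [-1.78986221  0.53618913 -0.17026761]
[[290.4 161.7]
 [285.7 158.1]
 [280.7 154.7]
 [275.5 151.7]
 [270.  149.1]]
```

View pics/c5.png

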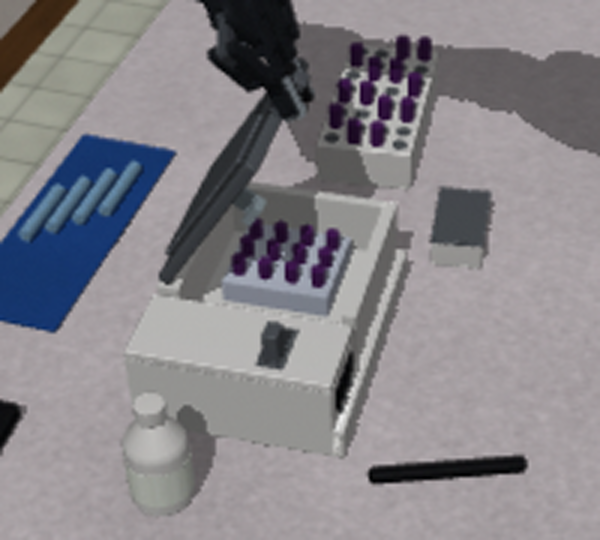

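The cover is raised and gripped, and its front-left corner fits roughly 56–60°. Bottle, pen and box look undisturbed. I'll add the last 3°.

Call:
apply_moves(
  commands=[
    [[0, -0.1, 0.09, -0.05, 0, 0], [0, -0.1, 0.09, -0.05, 0, 0], [0, 0, 0, 0, 0, 0], [0, 0, 0, 0, 0, 0]],
  ],
)

```text
clock: 13.73
eef_pos: [598.5, -155.7, 240.2]
tool_rot: [-2.045, 0.008, -1.514]
force: [-2.9, -0.1, -0.2]
width: 16.7
```

```bash
python3 arc.py 60 1
```

```text
theta 59.2 r 188.8 y -0.2 force [-2.9 -0.1 -0.2] width 16.7 t 13.7
[-0.0, -0.07, 0.04, 0.63, 0.01, -0.1]
```

Settle for a second and check that it holds.

Call:
apply_moves(
  commands=[
    [[0, 0, 0, 0, 0, 0], [0, 0, 0, 0, 0, 0], [0, 0, 0, 0, 0, 0], [0, 0, 0, 0, 0, 0], [0, 0, 0, 0, 0, 0], [0, 0, 0, 0, 0, 0], [0, 0, 0, 0, 0, 0], [0, 0, 0, 0, 0, 0]],
  ],
)

```text
clock: 14.4
eef_pos: [598.4, -155.7, 240.2]
tool_rot: [-2.044, 0.008, -1.514]
force: [-3.1, -0.5, -1.5]
width: 16.7
```

```bash
python3 - <<'E'
from arc import *
print(theta(readout.read_state()))
shot('side','s6.png'); c=cal('s6.png')
a=cv2.imread('pics/s6.png'); b=cv2.imread('pics/s1.png')
k=6; cr=cv2.resize(a[110:210,235:335],None,fx=k,fy=k,interpolation=cv2.INTER_CUBIC)
for th,col in((50,(0,0,255)),(60,(0,255,0)),(70,(255,0,0))):
    e=[H+f.apply(R.from_euler('y',th,degrees=True).apply([x,81.5,9])) for x in(0,-163)]
    u=((proj(c,e)-[235,110])*k).astype(int); cv2.line(cr,tuple(map(int,u[0])),tuple(map(int,u[1])),col,1)
cv2.imwrite('pics/c6.png',cr)
# changes elsewhere: bottle, pen, box regions
d=cv2.absdiff(a,b).max(2)
for n,(x0,y0,x1,y1) in dict(bottle=(238,230,268,275),pen=(318,245,380,266),box=(343,160,366,190),beaker=(170,355,230,410),mouse=(300,400,345,445)).items(): print(n,(d[y0:y1,x0:x1]>40).sum())
E
```

```text
(np.float64(59.16305558630005), np.float64(188.86240519607534), np.float64(-0.23996188639107008))
bottle 0
pen 0
box 0
beaker 0
mouse 0
```

View pics/c6.png

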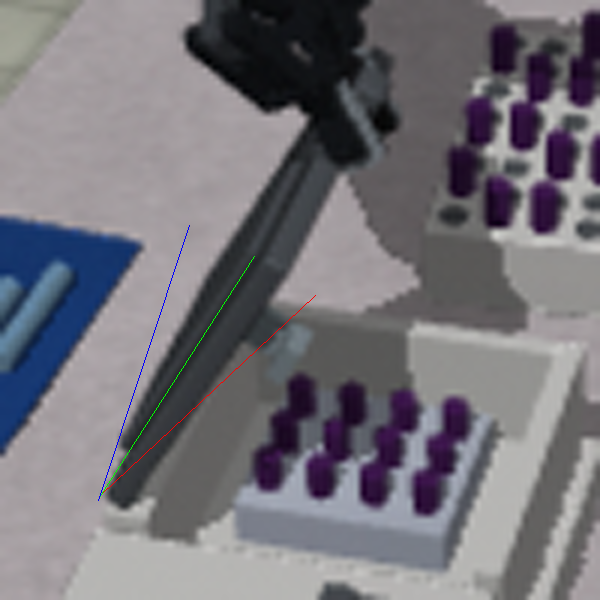

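The cover's left edge runs parallel to the green 60° line and holds steady in the grip. None of the objects I compared changed. Handing in.

```bash
python3 -c "
from cell import finish_job; print(finish_job())"
```

```text
the job is handed in; nothing more can be done
None
```

The cover is open at about 59° and still gripped by its tab, and I handed the job in there at about 14.5 s of the allowed 53 s.

- **Feeling the cover:** I pulled up on the tab before touching the catch. The pull reached 30 N after about 10 mm, so the cover was caught.
- **Freeing it:** I let go of the tab and slid the catch outwards until it stopped firmly, 22 mm out. The wrist picture showed its tongue clear of the cover.
- **Raising it:** I gripped the tab again and swung the cover up with only about 5 N.

**Last checks:**
- **Hold:** The opening worked out from the gripper's pose was 59.2°, and it had not moved after 0.7 s of holding. In the side picture the cover's edge ran parallel to the 60° line.
- **Grip:** The fingers read 16.7 mm on the 18 mm tab, and the force was about 3 N.
- **Surroundings:** The bottle, pen, slide box, beaker and mouse showed no change in the side camera against the first picture. I did not compare the tip box or the fixed tube rack that way.

The tab lay about 5 mm farther from the robot than my first estimate. I corrected that from the wrist camera before gripping. No check failed.

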